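Fold the hold-down flap and shut the board test case

TASK

The black test case on the bench has a circuit board lying in it. With your fingertips, push the upright hold-down flap over until it lies flat above the board, and only then push the open cover over until it is fully shut on the case. Do not pick anything up, and leave the board and the things standing around the case where they are.

Things in the scene. Friction and masses are not known exactly. Their poses are not given: they have to be found in the camera images.
- case: Black open-topped plastic case screwed to the bench (does not move), outside 240 (its x) by 200 (its y) by 60 mm high, walls 5 mm. Origin: centre of its underside, on the bench; z up. The cover's hinge line runs along the case's x at y = +100 mm, z = 61 mm; the flap's hinge line runs along the case's x at y = -85 mm, z = 42 mm (just inside the -y wall; the wall's rim is at z = 60 mm). The case's yaw is within about 0.4 rad of the world's.
- cover (a joint): Grey flat cover, 240 by 200 mm, 8 mm thick, with a 14 mm lip on its free edge. Angle in rad: 0 = shut, level on the rim (its top then 69 mm above the bench); about 1.57 = upright; larger leans outward to the case's +y. At shut it reaches from its hinge line towards the case's -y. Starts open at 1.7 to 2.0. The stiff hinge stays about where it is left; pushing it near the free edge takes about 2 to 4 N. It stops at 0 and at 2.1.
- cover_edge (a point): Point on the cover's outer face (top face when shut), at the middle of its free edge, 200 mm from its hinge line.
- flap (a joint): Plain aluminium hold-down flap, 110 mm along its hinge, 86 mm from hinge to free edge, 4 mm thick. Angle in rad: 0 = folded flat over the board, reaching from its hinge line towards the case's +y (its top then 46 mm above the bench, 14 mm below the rim); about 1.57 = upright. Starts at 1.45 to 1.75. The stiff hinge stays where it is left; pushing it near the free edge takes about 1 N. It stops at 0 and at 1.8. While it stands up, the cover cannot shut.
- flap_edge (a point): Point on the flap's outer face (top face when folded), at the middle of its free edge, 86 mm from its hinge line.
- board: Green circuit board, 190 by 140 mm, 3 mm thick, with parts up to 21 mm tall, lying loose on the floor of the case. Origin: centre of its underside. To be left where it lies.
- spool: Orange solder spool standing on end, 60 mm diameter, 45 mm high, near the cover's hinge side of the case. Bystander. Origin: centre of its underside.
- driver: Screwdriver, 170 mm long, lying on the bench on the flap's side of the case. Bystander.
- tape: Roll of paper tape lying flat, 72 mm diameter, 22 mm high, near the cover's hinge side of the case, farther from the robot than the spool. Bystander. Origin: centre of its underside.
- flux: White plastic flux bottle, 44 mm diameter, 100 mm high, beside the far corner of the case on the flap's side. Bystander. Origin: centre of its underside.
- tray: Blue component tray with three compartments, 100 by 140 by 35 mm, some way off on the cover's hinge side of the case. Bystander. Origin: centre of its underside.
- bar: Black slotted board-rack bar, 160 by 24 by 30 mm, lying to the robot's left. Bystander. Origin: centre of its underside.

How it is judged:
By the outcome, as a careful person would: the job done as asked, in the order asked, and still so for the second after the job is handed in, with the robot touching nothing.
It also fails if it takes over 61 s, if anything falls off the work surface, if the arm or the gripper's body presses on something with over 40 N, if the wrist force passes 120 N, or if a joint passes its speed limit or range.

ROBOT

A 6-joint arm with a two-finger parallel gripper is mounted at the origin on the work surface. World frame = base frame: x ahead of the robot, y to its left, z up, the work surface at z = 0. Lengths are in m, angles in rad, forces in N, time in s.
With the tool pointing down it reaches from about 0.375 to 0.975 m from the base axis. Payload 3.8 kg.
Tool frame: the origin (TCP) lies at the very end of the fingers, on their centre line; the grasp point (between the pads) lies 19 mm behind it; z points along the fingers, y is the direction in which the jaws open and shut (so a half turn about z gives the same grasp; the last joint's range is limited). The gripper opens to 88 mm and grips with 3 to 60 N. Pads are 18 mm wide; open, the fingers measure 123 mm over their backs; the gripper's body (75 mm by 187 mm) begins 45 mm behind the grasp point.
Start: joints at [-1.266, 0.264, 1.604, -0, 1.274, -0.037], TCP at [0.226, -0.636, 0.239] pointing down, gripper open.
Joint ranges: [-2.63, 2.63], [-0.94, 2.18], [0.31, 2.57], [-1.31, 4.45], [0, 2.66], [-2.55, 2.55]. Speed limits (rad/s): [2.57, 2.57, 3.14, 3.14, 3.14, 3.14].

INTERFACE

Orientations are given as [roll, pitch, yaw] about the fixed x, y, z axes, in that order (R = Rz(yaw) Ry(pitch) Rx(roll)).
In Python, from rig import arm gives the robot as it stands.
- The arm moves only by the tool servo_tool, never from a script. Its argument "rows" is a list of rows, each an object with "delta_pos": the shift along the world's x, y, z scaled (see below), a list of three; "rot": the turn, a rotation vector about the world's x, y, z scaled (see below), a list of three; "claw": the gripper command: -1 is fully open, 1 is shut, values between are in proportion. In form: [{"delta_pos": [tx, ty, tz], "rot": [rx, ry, rz], "claw": claw}, ...]. A call has 1 to 5 rows; each row shifts and turns the commanded pose from where the row before left it; what a row does not reach is not made up. The controller multiplies each number of a shift by 100 cm and each number of a turn by 90 degrees. A row lasts 1/12 s, in which the tool goes at most 41.7 mm and 7.16 degrees, less where a joint would pass 70% of its speed; a pose out of reach is approached as far as the arm can. A call with a number of a shift or a turn outside -1 to 1 is refused whole. A call with a gripper value outside its range is refused whole. The fingers move at their own pace and stop on an object; the grip force is fixed at half the most. Time passes only in rows, so rows that do not move let the fingers close. It gives the time, the measured TCP pose, the force and the opening at its end, in the units of the state.
- arm.state(): the state, without advancing time (a new reading comes with each control period).
- arm.camera(name): name is "side" or "top" or "wrist"; returns the picture (420x560x3 uint8, blue, green, red); there is no depth.
- arm.calibration(name): a dict with "intrinsics" (3x3 intrinsics, pixels), "k1" (the pictures are not rectified: a ray, as slopes to the right and down, at radius r is drawn at 1 + k1 r^2 times it, then the intrinsics apply), "eye" and "rotation" of the camera in the world. Camera axes: x right, y up, looking along -z (the intrinsics and any distortion apply to the point x, -y, -z); pixel columns grow to the right and rows downward; lengths in m; the calibration is good to about 2 mm. A picture is of the moment at which its call begins: read the wrist's pose just before it. calibration takes no time and is no camera call; for the wrist camera it gives the pose at the moment of the call.
- arm.close_job(): hands the job in, once; it reports no verdict.
The state is a dict: "t": time; "qpos": joint angles; "dq": joint speeds; "effort": joint torques, N m; "ee_pos": TCP position; "tcp_rot": TCP orientation; "ft_force": force on the tool from outside, world axes, zero at the start; "ft_torque": the same for the moment, N m; "grip_width": finger opening in m.
Only numpy, scipy, OpenCV 4.12 (cv2) and the standard library are available. Lean on these libraries where they do the work, as an engineer would, in place of code of your own. Each camera call takes 0.05 s, during which the arm holds its last target. There are 200 camera calls.

## Working session

There is one attempt and no reset: what is moved stays moved. The work goes in short steps, Python scripts to look and compute and a tool call to move; the robot and the scene stay as the last step left them, time stands still between calls to the robot, and variables do not carry over. Pictures are saved under pics/ and viewed, about 8 in all and at most 12, crops included, and the job is handed in when it is done.

Besides the shell and the picture viewer there is one more tool, called after "Call:" as a command line: name --argument value ..., lists and objects as JSON in quotes. servo_tool: Moves the arm, as the interface text tells. Shifts and turns lie within -1 to 1; 1 stands for 100 cm of shift or 90 degrees of turn. Its arguments: {"type":"object","properties":{"rows":{"type":"array","items":{"type":"object","properties":{"delta_pos":{"type":"array","items":{"type":"number"}},"rot":{"type":"array","items":{"type":"number"}},"claw":{"type":"number"}}}}},"required":["rows"]}

```bash
mkdir -p pics; ls
python3 - <<'E'
from rig import arm
import cv2
s=arm.state();print(s['t'],s['ee_pos'],s['tcp_rot'],s['grip_width'])
for n in('side','top'):
    cv2.imwrite(f'pics/{n}0.png',arm.camera(n)); c=arm.calibration(n); print(n,c)
E
```

```text
pics
0.0 [ 0.22603936 -0.63527477  0.23738959] [-3.13937010e+00 -6.96501403e-05  3.41851888e-01] 0.08813899948023102
side {'intrinsics': array([[381.94541046,   0.        , 284.57749192],
       [  0.        , 381.94541046, 208.61859512],
       [  0.        ,   0.        ,   1.        ]]), 'k1': -0.08905403902977607, 'eye': array([0.18770377, 0.43317061, 0.64294463]), 'rotation': array([ 0.6984596 ,  0.01079761, -2.3186065 ])}
top {'intrinsics': array([[494.84970685,   0.        , 276.5023575 ],
       [  0.        , 494.84970685, 211.3294041 ],
       [  0.        ,   0.        ,   1.        ]]), 'k1': -0.08493253662852168, 'eye': array([0.39659375, 0.0949201 , 1.28131796]), 'rotation': array([ 1.49474185e-01,  5.38235835e-04, -1.56624916e+00])}
```

View pics/top0.png

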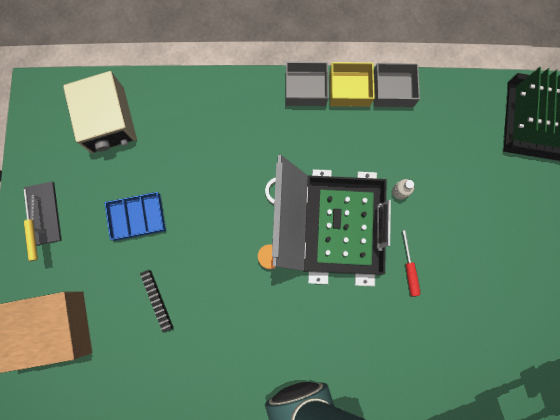

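View pics/side0.png

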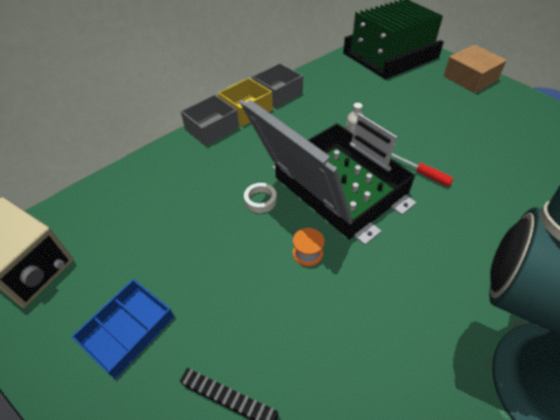

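Top view: the case's rim corners are near (387,178) and (384,273), the open cover leans left with its edge near x=278, and the flap is near (384,225). I'll zoom in.

```bash
cat > h.py <<'E'
import numpy as np, cv2
from scipy.spatial.transform import Rotation as R
def cam(c):
    return np.array(c['intrinsics']),c['k1'],np.array(c['eye']),R.from_euler('xyz',c['rotation']).as_matrix()
def ray(c,uv):
    K,k1,e,M=cam(c)
    p=cv2.undistortPoints(np.array([[uv]],float),K,np.array([k1,0,0,0,0.]))[0,0]
    return e,M@np.array([p[0],-p[1],-1.])
def onz(c,uv,z):
    e,d=ray(c,uv); return e+d*(z-e[2])/d[2]
def proj(c,P):
    K,k1,e,M=cam(c); q=(np.atleast_2d(P)-e)@M; s=np.c_[q[:,0]/-q[:,2],-q[:,1]/-q[:,2]]
    s=s*(1+k1*(s**2).sum(1))[:,None]; return s*K[0,0]+K[:2,2]
def tri(c1,u1,c2,u2):
    e1,d1=ray(c1,u1);e2,d2=ray(c2,u2)
    t=np.linalg.lstsq(np.c_[d1,-d2],e2-e1,rcond=None)[0]
    a,b=e1+d1*t[0],e2+d2*t[1]; return (a+b)/2,np.linalg.norm(a-b)
E
python3 - <<'E'
import cv2
a=cv2.resize(cv2.imread('pics/top0.png')[145:295,250:430],None,fx=4,fy=4,interpolation=2)
cv2.imwrite('pics/tc.png',cv2.convertScaleAbs(a,alpha=1.6,beta=15))
b=cv2.resize(cv2.imread('pics/side0.png')[90:250,230:430],None,fx=3.6,fy=3.6,interpolation=2)
cv2.imwrite('pics/sc.png',cv2.convertScaleAbs(b,alpha=1.6,beta=15))
E
```

```text
(no output)
```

View pics/tc.png

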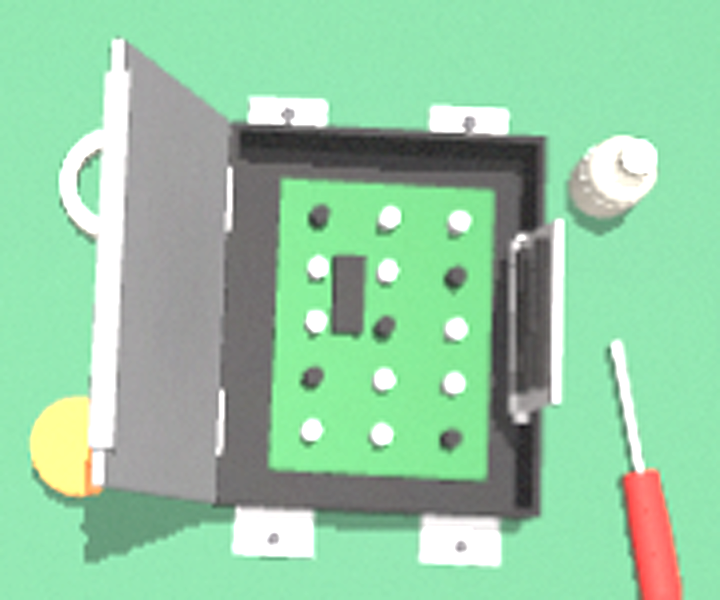

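View pics/sc.png

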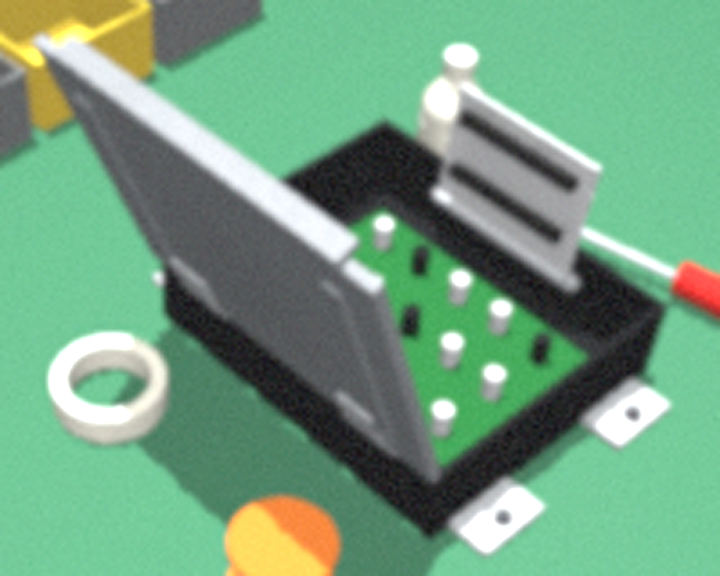

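Run:
```python
from rig import arm
from h import *
T=arm.calibration('top');S=arm.calibration('side')
t=lambda u,v:(250+u/4-.4,145+v/4-.4); s=lambda u,v:(230+u/3.6-.4,90+v/3.6-.4)
P=np.array([onz(T,t(*p),.06) for p in[(547,137),(540,517),(235,127),(213,503)]]);print(P)
print('side rim near-right corner',onz(S,s(663,310),.06), 'far -y corner',onz(S,s(386,122),.06))
loc=np.array([(.12,-.1),(-.12,-.1),(.12,.1),(-.12,.1)])
# 2D rigid fit with first two (free rim) corners
d=P[0]-P[1];yaw=np.arctan2(d[1],d[0]);print('len',np.hypot(*d[:2]),'yaw',yaw)
Rz=np.array([[np.cos(yaw),-np.sin(yaw)],[np.sin(yaw),np.cos(yaw)]])
c=(P[0]+P[1])[:2]/2-Rz@[0,-.1];print('c',c)
print('left corners local',(P[2:,:2]-c)@Rz)
def L(p): return np.r_[(p[:2]-c)@Rz,p[2]]
for n,a,b in[('cov far',(118,40),(42,38)),('cov near',(97,487),(382,285)),('flap far',(562,222),(465,85)),('flap near',(558,403),(598,165))]:
    p,e=tri(T,t(*a),S,s(*b));q=L(p);print(n,p.round(4),'err',round(e,4),'local',q.round(4),
     'ang', np.arctan2(q[2]-.061,.1-q[1]) if 'cov' in n else np.arctan2(q[2]-.042,q[1]+.085), np.hypot(q[2]-.061,.1-q[1]),np.hypot(q[2]-.042,q[1]+.085))
for p in[(635,155),(605,345),(660,475),(80,445)]: print('obj',L(onz(T,t(*p),.1 if p[0]==635 else .045 if p[0]==80 else .015)).round(3))
```

```text
[[ 0.66493086 -0.18136629  0.06      ]
 [ 0.42603172 -0.17045078  0.06      ]
 [ 0.67018057  0.01641688  0.06      ]
 [ 0.43426023  0.0310571   0.06      ]]
side rim near-right corner [ 0.42711441 -0.161491    0.06      ] far -y corner [ 0.66332612 -0.17503406  0.06      ]
len 0.23914837624673677 yaw -0.045659087337519
c [ 0.55004561 -0.07601275]
left corners local [[ 0.11579096  0.09781665]
 [-0.12055172  0.10167345]]
cov far [0.6768 0.0915 0.2452] err 0.0011 local [0.119  0.1732 0.2452] ang 1.9489789897293628 0.19816803450565065 0.3285235780423827
cov near [0.4376 0.1019 0.2473] err 0.0027 local [-0.1204  0.1726  0.2473] ang 1.9426647742738337 0.19991565872069536 0.3294038397723312
flap far [ 0.6005 -0.1732  0.1245] err 0.0035 local [ 0.0549 -0.0948  0.1245] ang 1.6894004480248246 0.20491445726942006 0.08307539996474468
flap near [ 0.4931 -0.1667  0.128 ] err 0.0052 local [-0.0528 -0.0932  0.128 ] ang 1.665378752855212 0.20442907034024338 0.08633939079459751
obj [ 0.102 -0.146  0.1  ]
obj [-0.006 -0.15   0.015]
obj [-0.088 -0.187  0.015]
obj [-0.088  0.185  0.045]
```

The measurements agree: case centre is about (0.550, -0.075), yaw about -0.046, cover about 1.945 rad and flap about 1.68 rad. I'll go above the flap's outer side with the gripper shut.

Call:
servo_tool --rows '[{"delta_pos":[0.021,0.028,0],"rot":[0,0,0.05],"claw":1},{"delta_pos":[0.021,0.028,0],"rot":[0,0,0.05],"claw":1},{"delta_pos":[0.021,0.028,0],"rot":[0,0,0.05],"claw":1},{"delta_pos":[0.021,0.028,0],"rot":[0,0,0.05],"claw":1},{"delta_pos":[0.021,0.028,0],"rot":[0,0,0.05],"claw":1}]'

```text
t: 0.52
ee_pos: [0.3317, -0.4943, 0.238]
tcp_rot: [-3.141, -0.0, 0.738]
ft_force: [0.1, 0.4, 0.4]
grip_width: 0.0568
```

Call:
servo_tool --rows '[{"delta_pos":[0.021,0.028,0],"rot":[0,0,0.05],"claw":1},{"delta_pos":[0.021,0.028,0],"rot":[0,0,0.05],"claw":1},{"delta_pos":[0.021,0.028,0],"rot":[0,0,0.05],"claw":1},{"delta_pos":[0.021,0.028,0],"rot":[0,0,0.05],"claw":1},{"delta_pos":[0.021,0.028,0],"rot":[0,0,0.05],"claw":1}]'

```text
t: 0.93
ee_pos: [0.4367, -0.3542, 0.2383]
tcp_rot: [-3.141, -0.0, 1.131]
ft_force: [0.6, -1.0, -0.8]
grip_width: 0.0238
```

Call:
servo_tool --rows '[{"delta_pos":[0.021,0.028,0],"rot":[0,0,0.05],"claw":1},{"delta_pos":[0.021,0.028,0],"rot":[0,0,0.05],"claw":1},{"delta_pos":[0.021,0.028,0],"rot":[0,0,0.05],"claw":1},{"delta_pos":[0.021,0.028,0],"rot":[0,0,0.05],"claw":1},{"delta_pos":[0.021,0.028,0],"rot":[0,0,0.05],"claw":1}]'

```text
t: 1.35
ee_pos: [0.5417, -0.2142, 0.2383]
tcp_rot: [-3.141, -0.0, 1.524]
ft_force: [-0.7, -1.0, -0.2]
grip_width: 0.0008
```

Call:
servo_tool --rows '[{"delta_pos":[0,0,-0.034],"rot":[0,0,0],"claw":1},{"delta_pos":[0,0,-0.033],"rot":[0,0,0],"claw":1},{"delta_pos":[0,0,-0.033],"rot":[0,0,0],"claw":1},{"delta_pos":[0,0,-0.033],"rot":[0,0,0],"claw":1},{"delta_pos":[0,0,0],"rot":[0,0,0],"claw":1}]'

```text
t: 1.77
ee_pos: [0.5356, -0.2132, 0.0979]
tcp_rot: [-3.128, -0.005, 1.52]
ft_force: [-0.7, 0.3, -0.8]
grip_width: -0.0001
```

Call:
servo_tool --rows '[{"delta_pos":[0.0005,0.012,0],"rot":[0,0,0],"claw":1},{"delta_pos":[0.0005,0.012,0],"rot":[0,0,0],"claw":1},{"delta_pos":[0.0005,0.011,0],"rot":[0,0,0],"claw":1},{"delta_pos":[0.0005,0.011,0],"rot":[0,0,0],"claw":1}]'

```text
t: 2.1
ee_pos: [0.5451, -0.1693, 0.1086]
tcp_rot: [3.137, 0.001, 1.52]
ft_force: [-0.3, -0.5, 0.1]
grip_width: 0.0003
```

Call:
servo_tool --rows '[{"delta_pos":[0.0005,0.01,0],"rot":[0,0,0],"claw":1},{"delta_pos":[0.0005,0.01,0],"rot":[0,0,0],"claw":1},{"delta_pos":[0.0005,0.01,-0.004],"rot":[0,0,0],"claw":1},{"delta_pos":[0.0005,0.009,-0.004],"rot":[0,0,0],"claw":1}]'

```text
t: 2.43
ee_pos: [0.5459, -0.1298, 0.0983]
tcp_rot: [3.14, 0.0, 1.52]
ft_force: [0.3, 0.1, 0.6]
grip_width: 0.0007
```

Run:
```python
from rig import arm
import cv2
a=arm.camera('side');s=arm.state();print(s['t'],s['ee_pos'],s['ft_force'])
cv2.imwrite('pics/s1.png',cv2.convertScaleAbs(cv2.resize(a[60:260,210:470],None,fx=2.5,fy=2.5,interpolation=2),alpha=1.5,beta=15))
```

```text
2.4833 [ 0.54481433 -0.12832198  0.09677824] [-0.80809297  1.11220612 -0.97307536]
```

View pics/s1.png

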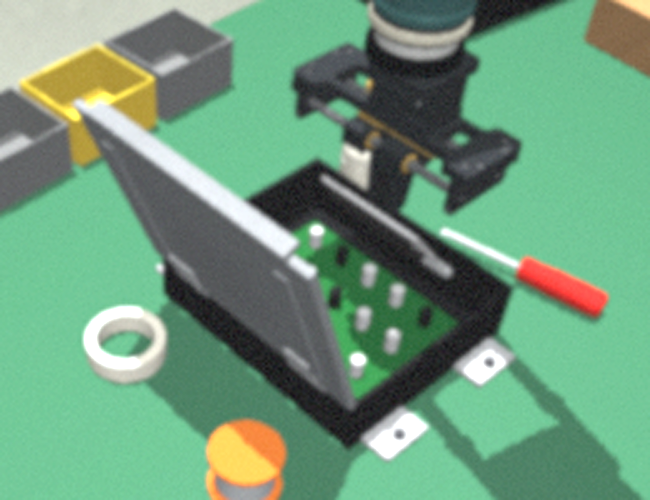

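The fingertip is behind the flap, which is well tilted: its edge runs (320,180)–(450,270) in the crop. I'll continue along the arc.

Call:
servo_tool --rows '[{"delta_pos":[0.0005,0.008,-0.008],"rot":[0,0,0],"claw":1},{"delta_pos":[0.0005,0.007,-0.008],"rot":[0,0,0],"claw":1},{"delta_pos":[0,0.005,-0.009],"rot":[0,0,0],"claw":1},{"delta_pos":[0,0.005,-0.009],"rot":[0,0,0],"claw":1}]'

```text
t: 2.82
ee_pos: [0.5459, -0.1054, 0.0624]
tcp_rot: [-3.141, -0.0, 1.52]
ft_force: [0.6, -0.8, 0.5]
grip_width: 0.0002
```

Call:
servo_tool --rows '[{"delta_pos":[0,0.004,-0.006],"rot":[0,0,0],"claw":1},{"delta_pos":[0,0.002,-0.005],"rot":[0,0,0],"claw":1},{"delta_pos":[0,0,-0.003],"rot":[0,0,0],"claw":1},{"delta_pos":[0,0,0],"rot":[0,0,0],"claw":1},{"delta_pos":[0,0,0],"rot":[0,0,0],"claw":1}]'

```text
t: 3.23
ee_pos: [0.5462, -0.1001, 0.0495]
tcp_rot: [-3.141, 0.0, 1.52]
ft_force: [-0.0, -0.3, 0.3]
grip_width: 0.0007
```

Call:
servo_tool --rows '[{"delta_pos":[0,0,-0.001],"rot":[0,0,0],"claw":1},{"delta_pos":[0,0,-0.001],"rot":[0,0,0],"claw":1},{"delta_pos":[0,0,-0.001],"rot":[0,0,0],"claw":1},{"delta_pos":[0,0,0],"rot":[0,0,0],"claw":1}]'

```text
t: 3.57
ee_pos: [0.5465, -0.1001, 0.0469]
tcp_rot: [3.141, 0.0, 1.52]
ft_force: [-0.2, -0.3, 0.2]
grip_width: 0.0005
```

Call:
servo_tool --rows '[{"delta_pos":[0,0,-0.0005],"rot":[0,0,0],"claw":1},{"delta_pos":[0,0,-0.0005],"rot":[0,0,0],"claw":1},{"delta_pos":[0,0,0],"rot":[0,0,0],"claw":1}]'

```text
t: 3.82
ee_pos: [0.5465, -0.1001, 0.0463]
tcp_rot: [3.141, 0.0, 1.52]
ft_force: [-1.4, -0.4, 4.1]
grip_width: 0.0009
```

Call:
servo_tool --rows '[{"delta_pos":[0,0,-0.0005],"rot":[0,0,0],"claw":1},{"delta_pos":[0,0,-0.0005],"rot":[0,0,0],"claw":1},{"delta_pos":[0,0,0],"rot":[0,0,0],"claw":1}]'

```text
t: 4.07
ee_pos: [0.5465, -0.1001, 0.0461]
tcp_rot: [3.141, 0.0, 1.52]
ft_force: [-3.4, 0.1, 10.1]
grip_width: 0.0002
```

The force rose to 10 N with the tip at z = 46.1 mm, so the flap is on its stop. Next I'll rise and cross over to the cover's outer side.

Call:
servo_tool --rows '[{"delta_pos":[0,0,0.02],"rot":[0,0,0],"claw":1},{"delta_pos":[0,0,0.04],"rot":[0,0,0],"claw":1},{"delta_pos":[0,0,0.04],"rot":[0,0,0],"claw":1},{"delta_pos":[0,0,0.04],"rot":[0,0,0],"claw":1},{"delta_pos":[0,0,0.04],"rot":[0,0,0],"claw":1}]'

```text
t: 4.48
ee_pos: [0.5456, -0.0998, 0.2261]
tcp_rot: [-3.141, -0.0, 1.52]
ft_force: [1.0, -1.0, -0.0]
grip_width: 0.0005
```

Call:
servo_tool --rows '[{"delta_pos":[0,0,0.04],"rot":[0,0,0],"claw":1},{"delta_pos":[0,0,0.04],"rot":[0,0,0],"claw":1},{"delta_pos":[0,0,0.04],"rot":[0,0,0],"claw":1},{"delta_pos":[0,0,0],"rot":[0,0,0],"claw":1}]'

```text
t: 4.82
ee_pos: [0.5499, -0.1007, 0.355]
tcp_rot: [3.126, 0.003, 1.52]
ft_force: [0.8, -0.7, 0.4]
grip_width: 0.0006
```

Run:
```python
from rig import arm
import cv2, numpy as np
a=arm.camera('side');w=arm.camera('top');s=arm.state();print(s['t'],s['ee_pos'],s['ft_force'],s['qpos'])
f=lambda x:cv2.convertScaleAbs(cv2.resize(x,(390,300),interpolation=2),alpha=1.5,beta=15)
cv2.imwrite('pics/s2.png',np.hstack([f(a[60:260,210:470]),f(w[130:330,240:500])]))
```

```text
4.9167 [ 0.54735761 -0.10017199  0.34727525] [-0.62932273 -0.75933575 -0.43672389] [-2.25811128e-01 -1.35370994e-02  1.71686648e+00  6.76608862e-05
  1.43305829e+00 -1.74958283e-01]
```

View pics/s2.png

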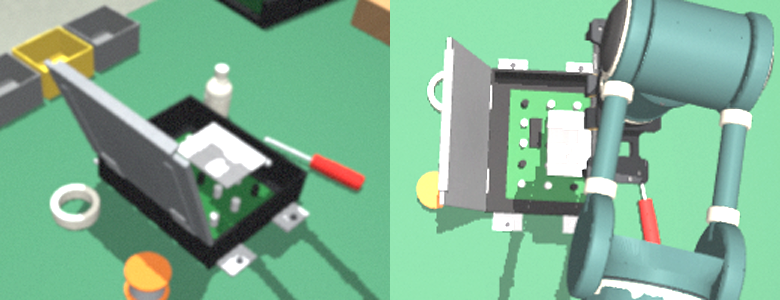

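The flap lies flat over the board, seen as a white plate at (225,150) in the left half. Now I'll cross over the cover.

Call:
servo_tool --rows '[{"delta_pos":[0.0015,0.035,0],"rot":[0,0,0],"claw":1},{"delta_pos":[0.0015,0.035,0],"rot":[0,0,0],"claw":1},{"delta_pos":[0.0015,0.035,0],"rot":[0,0,0],"claw":1},{"delta_pos":[0.0015,0.035,0],"rot":[0,0,0],"claw":1},{"delta_pos":[0.0015,0.035,0],"rot":[0,0,0],"claw":1}]'

```text
t: 5.33
ee_pos: [0.5524, 0.0764, 0.3415]
tcp_rot: [-3.137, 0.001, 1.519]
ft_force: [0.3, -0.5, 0.3]
grip_width: 0.0005
```

Call:
servo_tool --rows '[{"delta_pos":[0.0015,0.035,0],"rot":[0,0,0],"claw":1},{"delta_pos":[0.0015,0.035,0],"rot":[0,0,0],"claw":1},{"delta_pos":[0,0.01,0],"rot":[0,0,0],"claw":1},{"delta_pos":[0,0,0],"rot":[0,0,0],"claw":1}]'

```text
t: 5.67
ee_pos: [0.5555, 0.1572, 0.3417]
tcp_rot: [-3.137, 0.001, 1.524]
ft_force: [-0.3, -0.4, 0.1]
grip_width: 0.0006
```

Call:
servo_tool --rows '[{"delta_pos":[0,0,-0.03],"rot":[0,0,0],"claw":1},{"delta_pos":[0,0,-0.03],"rot":[0,0,0],"claw":1},{"delta_pos":[0,0,-0.03],"rot":[0,0,0],"claw":1},{"delta_pos":[0,0,-0.03],"rot":[0,0,0],"claw":1},{"delta_pos":[0,0,0],"rot":[0,0,0],"claw":1}]'

```text
t: 6.08
ee_pos: [0.5516, 0.152, 0.2161]
tcp_rot: [-3.128, 0.005, 1.519]
ft_force: [-1.2, 0.1, -0.8]
grip_width: 0.0005
```

Call:
servo_tool --rows '[{"delta_pos":[-0.0005,-0.01,0],"rot":[0,0,0],"claw":1},{"delta_pos":[-0.0005,-0.01,0],"rot":[0,0,0],"claw":1},{"delta_pos":[-0.0005,-0.01,0],"rot":[0,0,0],"claw":1},{"delta_pos":[-0.0005,-0.01,0],"rot":[0,0,0],"claw":1},{"delta_pos":[-0.0005,-0.01,0],"rot":[0,0,0],"claw":1}]'

```text
t: 6.5
ee_pos: [0.5557, 0.1043, 0.2273]
tcp_rot: [3.137, -0.002, 1.519]
ft_force: [-0.4, 2.7, 2.7]
grip_width: 0.0004
```

Call:
servo_tool --rows '[{"delta_pos":[-0.0005,-0.01,0],"rot":[0,0,0],"claw":1},{"delta_pos":[-0.0005,-0.01,0],"rot":[0,0,0],"claw":1},{"delta_pos":[-0.0005,-0.01,0],"rot":[0,0,0],"claw":1},{"delta_pos":[-0.0005,-0.01,0],"rot":[0,0,0],"claw":1},{"delta_pos":[-0.0005,-0.01,0],"rot":[0,0,0],"claw":1}]'

```text
t: 6.92
ee_pos: [0.5516, 0.054, 0.2247]
tcp_rot: [-3.141, 0.0, 1.52]
ft_force: [0.4, 1.2, 0.8]
grip_width: 0.0003
```

Call:
servo_tool --rows '[{"delta_pos":[-0.0005,-0.012,0],"rot":[0,0,0],"claw":1},{"delta_pos":[-0.0005,-0.012,0],"rot":[0,0,0],"claw":1},{"delta_pos":[-0.0005,-0.012,0],"rot":[0,0,0],"claw":1},{"delta_pos":[-0.0005,-0.012,0],"rot":[0,0,0],"claw":1},{"delta_pos":[-0.0005,-0.012,0],"rot":[0,0,0],"claw":1}]'

```text
t: 7.33
ee_pos: [0.5486, -0.0062, 0.224]
tcp_rot: [-3.14, -0.0, 1.52]
ft_force: [-0.7, 1.4, -1.1]
grip_width: 0.0005
```

Call:
servo_tool --rows '[{"delta_pos":[-0.0005,-0.012,-0.004],"rot":[0,0,0],"claw":1},{"delta_pos":[-0.0005,-0.012,-0.004],"rot":[0,0,0],"claw":1},{"delta_pos":[-0.0005,-0.012,-0.004],"rot":[0,0,0],"claw":1},{"delta_pos":[-0.0005,-0.012,-0.004],"rot":[0,0,0],"claw":1}]'

```text
t: 7.67
ee_pos: [0.547, -0.0542, 0.208]
tcp_rot: [-3.141, 0.0, 1.52]
ft_force: [-0.0, 1.7, -0.2]
grip_width: 0.0
```

Call:
servo_tool --rows '[{"delta_pos":[-0.0005,-0.01,-0.008],"rot":[0,0,0],"claw":1},{"delta_pos":[-0.0005,-0.01,-0.008],"rot":[0,0,0],"claw":1},{"delta_pos":[-0.0005,-0.01,-0.008],"rot":[0,0,0],"claw":1},{"delta_pos":[-0.0005,-0.01,-0.008],"rot":[0,0,0],"claw":1}]'

```text
t: 8.0
ee_pos: [0.5451, -0.0939, 0.1757]
tcp_rot: [-3.141, -0.0, 1.52]
ft_force: [0.0, 1.2, 0.4]
grip_width: 0.0006
```

Call:
servo_tool --rows '[{"delta_pos":[-0.0005,-0.007,-0.011],"rot":[0,0,0],"claw":1},{"delta_pos":[-0.0005,-0.007,-0.011],"rot":[0,0,0],"claw":1},{"delta_pos":[0,-0.007,-0.011],"rot":[0,0,0],"claw":1},{"delta_pos":[0,-0.007,-0.011],"rot":[0,0,0],"claw":1}]'

```text
t: 8.33
ee_pos: [0.5438, -0.1214, 0.1312]
tcp_rot: [-3.141, -0.0, 1.52]
ft_force: [-0.6, 1.1, -0.3]
grip_width: -0.0
```

Run:
```python
from rig import arm
import cv2
a=arm.camera('side');s=arm.state();print(s['t'],s['ee_pos'],s['ft_force'])
cv2.imwrite('pics/s3.png',cv2.convertScaleAbs(cv2.resize(a[60:260,210:470],None,fx=2.5,fy=2.5,interpolation=2),alpha=1.5,beta=15))
```

```text
8.3833 [ 0.54230921 -0.12203061  0.12872838] [-0.94244946 -0.39595175 -1.24956398]
```

View pics/s3.png

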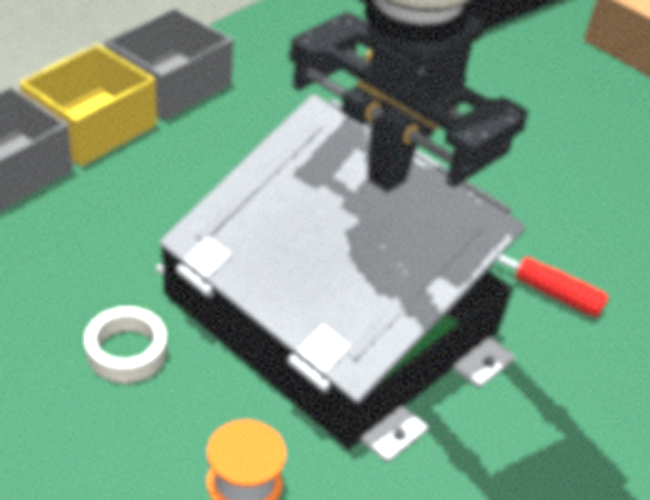

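The cover is following the fingertip at (390,185) and is nearly down. I'll continue to the stop.

Call:
servo_tool --rows '[{"delta_pos":[0,-0.004,-0.011],"rot":[0,0,0],"claw":1},{"delta_pos":[0,-0.004,-0.011],"rot":[0,0,0],"claw":1},{"delta_pos":[0,-0.004,-0.011],"rot":[0,0,0],"claw":1},{"delta_pos":[0,-0.002,-0.008],"rot":[0,0,0],"claw":1},{"delta_pos":[0,-0.002,-0.008],"rot":[0,0,0],"claw":1}]'

```text
t: 8.8
ee_pos: [0.544, -0.137, 0.0826]
tcp_rot: [-3.141, -0.0, 1.52]
ft_force: [0.3, -0.1, 0.6]
grip_width: 0.0004
```

Call:
servo_tool --rows '[{"delta_pos":[0,-0.001,-0.006],"rot":[0,0,0],"claw":1},{"delta_pos":[0,0,-0.003],"rot":[0,0,0],"claw":1},{"delta_pos":[0,0,-0.002],"rot":[0,0,0],"claw":1},{"delta_pos":[0,0,0],"rot":[0,0,0],"claw":1}]'

```text
t: 9.13
ee_pos: [0.5441, -0.1378, 0.0723]
tcp_rot: [-3.141, -0.0, 1.52]
ft_force: [0.5, 0.2, -0.1]
grip_width: 0.0005
```

Call:
servo_tool --rows '[{"delta_pos":[0,0,-0.001],"rot":[0,0,0],"claw":1},{"delta_pos":[0,0,-0.001],"rot":[0,0,0],"claw":1},{"delta_pos":[0,0,-0.001],"rot":[0,0,0],"claw":1},{"delta_pos":[0,0,0],"rot":[0,0,0],"claw":1}]'

```text
t: 9.47
ee_pos: [0.5445, -0.138, 0.0699]
tcp_rot: [3.141, 0.0, 1.52]
ft_force: [-0.2, 0.3, -0.3]
grip_width: 0.0003
```

Call:
servo_tool --rows '[{"delta_pos":[0,0,-0.0005],"rot":[0,0,0],"claw":1},{"delta_pos":[0,0,-0.0005],"rot":[0,0,0],"claw":1},{"delta_pos":[0,0,0],"rot":[0,0,0],"claw":1}]'

```text
t: 9.72
ee_pos: [0.5445, -0.138, 0.0694]
tcp_rot: [3.141, 0.0, 1.52]
ft_force: [-1.3, 0.2, 3.9]
grip_width: 0.0004
```

Call:
servo_tool --rows '[{"delta_pos":[0,0,-0.0005],"rot":[0,0,0],"claw":1},{"delta_pos":[0,0,-0.0005],"rot":[0,0,0],"claw":1},{"delta_pos":[0,0,0],"rot":[0,0,0],"claw":1}]'

```text
t: 9.97
ee_pos: [0.5446, -0.138, 0.0692]
tcp_rot: [3.141, 0.0, 1.52]
ft_force: [-3.5, 0.6, 10.5]
grip_width: 0.0003
```

Call:
servo_tool --rows '[{"delta_pos":[0,0,0.01],"rot":[0,0,0],"claw":1},{"delta_pos":[0,0,0.035],"rot":[0,0,0],"claw":1},{"delta_pos":[0,0,0.035],"rot":[0,0,0],"claw":1},{"delta_pos":[0,0,0.035],"rot":[0,0,0],"claw":1},{"delta_pos":[0,0,0.035],"rot":[0,0,0],"claw":1}]'

```text
t: 10.38
ee_pos: [0.5438, -0.1378, 0.2192]
tcp_rot: [-3.141, -0.0, 1.52]
ft_force: [1.1, -0.3, -0.3]
grip_width: 0.0002
```

Call:
servo_tool --rows '[{"delta_pos":[0,-0.035,0.02],"rot":[0,0,0],"claw":1},{"delta_pos":[0,-0.035,0.02],"rot":[0,0,0],"claw":1},{"delta_pos":[0,-0.035,0.02],"rot":[0,0,0],"claw":1},{"delta_pos":[0,-0.035,0],"rot":[0,0,0],"claw":1},{"delta_pos":[0,0,0],"rot":[0,0,0],"claw":1}]'

```text
t: 10.8
ee_pos: [0.5447, -0.2839, 0.28]
tcp_rot: [3.138, 0.005, 1.516]
ft_force: [-0.1, 0.0, 0.3]
grip_width: 0.0005
```

Run:
```python
from rig import arm
import cv2, numpy as np
a=arm.camera('side');w=arm.camera('top');s=arm.state();print(s['t'],s['ee_pos'],s['ft_force'])
f=lambda x:cv2.convertScaleAbs(cv2.resize(x,(390,300),interpolation=2),alpha=1.5,beta=15)
cv2.imwrite('pics/s4.png',np.hstack([f(a[60:260,210:470]),f(w[130:330,240:500])]))
```

```text
10.9 [ 0.54385465 -0.27893797  0.27757052] [-0.00554363 -0.20997284  0.07032997]
```

View pics/s4.png

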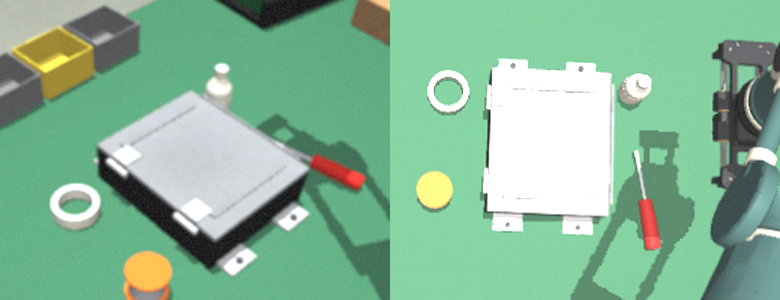

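The cover lies level on the rim, the spool, tape, flux bottle and driver are unmoved, and the gripper is clear. Handing in.

```bash
python3 -c "
from rig import arm
print(arm.close_job(), arm.state()['t'])"
```

```text
the job is handed in; nothing more can be done
the job is handed in; nothing more can be done
```

The flap is folded flat over the board and the cover is fully shut on the case, done in that order with closed fingertips. I handed the job in about 11 s into the 61 s allowed.

- **Flap:** it met its stop with the fingertip at z = 46.1 mm (46 mm expected) and about 10 N. A picture taken afterwards showed it flat over the board.
- **Cover:** it met its stop with the fingertip at z = 69.2 mm (69 mm expected) and about 10.5 N. The last pictures show it level on the rim.
- **Surroundings:** by eye, the spool, tape, flux bottle and screwdriver look unmoved. The tray and bar were outside the last crops, but the arm never went near them. The board looked in place before the cover shut.
- **Robot:** it ended clear of everything, with a wrist force near 0 N. The highest reading at the end of any move was about 11 N.

None of these checks failed or disagreed.

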